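# Pin and clip the nutcracker's lever

## Robot

A 6-joint arm with a two-finger parallel gripper is mounted at the origin on a cart in front of the work surface, level with it; the furniture and walls round the work are solid. World frame = base frame: x ahead of the robot, y to its left, z up, the work surface at z = 0. Lengths are in mm, angles in rad, forces in N, time in s.
With the tool pointing down it reaches from about 200 to 875 mm from the base axis. Payload 3.4 kg.
Tool frame: the origin (TCP) lies between the finger pads; the fingertips stand arm.tcp_to_tips ahead of it and the grasp point (between the pads) lies 11 mm behind it (arm.tcp_to_tips is the distance from the TCP to the fingertips, in mm); x points along the fingers, y is the direction in which the jaws open and shut, and the axes are right-handed (so a half turn about x gives the same grasp; the last joint's range is limited). The gripper opens to 94 mm and grips with 3 to 60 N. Pads are 16 mm wide; open, the fingers measure 119 mm over their backs; the gripper's body (75 mm by 177 mm) begins 78 mm behind the grasp point.
Start: joints at [1.074, 0.276, 1.505, -0, 1.361, -0.121], TCP at [211.055, 534.905, 188.893] pointing down, gripper open.
Joint ranges: [-2.89, 2.89], [-0.75, 2.08], [0.22, 2.7], [-1.18, 4.32], [0.11, 2.71], [-2.7, 2.7]. Speed limits (rad/s): [2.57, 2.57, 3.14, 3.14, 3.14, 3.14].

## Interface

Orientations are given as a rotation vector (axis times angle).
In Python, from plant import arm gives the robot as it stands.
- The arm moves only by the tool arm_command, never from a script. Its argument "rows" is text: rows parted by semicolons, each of 7 numbers parted by spaces: the turn, a rotation vector about the tool's x, y, z in rad, then the shift along the tool's x, y, z in cm, then the gripper command: -1 is shut, 1 is fully open, values between are in proportion. A call has 1 to 10 rows; each row shifts and turns the commanded pose from where the row before left it, along the tool's axes as they then stand; what a row does not reach is not made up. A row lasts 1/10 s, in which the tool goes at most 50 mm and 8.59 degrees, less where a joint would pass 70% of its speed; a pose out of reach is approached as far as the arm can. A call with a gripper value outside its range is refused whole. The fingers move at their own pace and stop on an object; "grip_force" is the grip in N (left out, the last holds). Time passes only in rows, so rows that do not move let the fingers close. It gives the time, the measured TCP pose, the force and the opening at its end, in the units of the state.
- arm.state(): the state, without advancing time (a new reading comes with each control period).
- arm.capture(name): name is "scene" or "top" or "wrist"; returns a dict with "frame" (384x512x3 uint8, blue, green, red), "mtx" (3x3 intrinsics, pixels), "cam_to_world" (4x4, takes a point from camera to world coordinates). Camera axes: x right, y down, z forward; pixel columns grow to the right and rows downward; lengths in mm; the calibration is good to about 2 mm. A picture is of the moment at which its call begins. There is no depth.
- arm.close_job(): hands the job in, once; it reports no verdict.
Trained networks look in a picture, given as the dict that the camera call returned (one of the last four; its "shot" number tells which), for a name from the list of things; names that differ only in an ending like _2 or _b are one class to them, and where a whole thing is asked for, a point or a joint stands for the part that bears it (a point fixed in the world has none). Each returns a list of dicts, best first, with "p" (0 to 1); they miss things now and then, are a little off and sometimes report something else, mostly with a low value. They report only what shows in the picture. A call takes as long as a camera call.
- arm.search_frame(thing, picture): "uv" ([column, row] in pixels, amid what is visible of it).
- arm.cut_out(thing, picture): "mask" (384x512 bool, what is visible of it) and "uv" ([column, row] in pixels, amid what is visible of it).
- arm.tip_of(thing, picture): "uv" ([column, row] in pixels: a listed point, or the origin of a listed thing).
The state is a dict: "time_s": time; "qpos": joint angles; "dq": joint speeds; "effort": joint torques, N m; "position": TCP position; "tcp_rot": TCP orientation; "wrist_force": force on the tool from outside, world axes, zero at the start; "ft_torque": the same for the moment, N m; "grip_width": opening from 0.0 (shut) to 1.0 (fully open).
Only numpy, scipy, OpenCV 4.12 (cv2) and the standard library are available. Lean on these libraries where they do the work, as an engineer would, in place of code of your own. Each camera call takes 0.05 s, during which the arm holds its last target. There are 200 camera calls.

## Task

The lever nutcracker's pivot pin is drawn out: push it by its head until it is fully home. Then take the R-clip from its stand and press its straight leg down through the cross hole in the pin's far end, feeling gently along the pin for the hole and never forcing the clip, until the bow has sprung over the pin. Let go, leaving the clip seated and upright in the pin and the things round about where they stood.

Things in the scene. Friction and masses are not known exactly. Their poses are not given: they have to be found in the camera images.
- press: Lever nutcracker, fixed: wooden board 210 x 120 x 18 mm, aluminium clevis (outer cheek faces at y = -26 and +26 mm, tops 94 mm above the worktop), steel lever rising gently along +x to 130 mm height, 220 mm out. Origin: on the worktop below the middle of the pivot pin; x along the lever, y along the pin toward its drilled end, z up. Pin: 18 mm across, axis 80 mm above the worktop.
- pin (a joint): Travel of the steel pivot pin along the press's +y, in m: 0 drawn out 30 mm, 0.030 fully home with its head against the cheek. It slides stiffly (about 6 N) and stays where it is left; its cross hole comes clear of the cheek only as it goes home.
- pin_head (a point): Centre of the outer face of the pin's head (disc, 27 mm across, 8 mm thick), 80 mm above the worktop; it moves with the pin. The head is on the press's -y side and is pushed toward +y.
- hole_mark (a point): Point on the top of the pin, 89 mm above the worktop, 11 mm outside the press's +y cheek; axes as the press. With the pin home, the vertical cross hole opens somewhere 2 to 18 mm beyond this point toward +y (hand drilled, not read: feel or see), on the pin's axis in x. It is 6.8 mm square, goes right through, has no countersink; the pin ends 13 mm past its centre.
- clip: R-clip of 4.4 mm steel wire with a white grip, 88 mm tall, upright in the stand. Origin: on the straight leg's axis, where the pin's centre lies when seated; z up the leg to the grip, x from leg to bow, y across its flat. The bow has a pocket at z = 0, a hump at z = -11 mm and a lip ending at x = 14, z = -21 mm. To clip: leg upright, y along the pin (either way round).
- clip_bow (a joint): Opening of the clip's spring bow, in rad: 0 at rest, 0.06 to 0.09 as the hump passes over the pin's widest part, back below 0.03 when it has sprung over.
- stand: Wooden clip stand, fixed: foot 70 x 60 x 8 mm, two upright boards 44 mm long, 68 mm high, 17 mm thick over both, the clip's legs hang in the gap and its grip rests on top, so the clip's origin is 32 mm above the worktop; lift the clip 60 mm to clear it. Origin: on the worktop under the clip's leg; x and y as the clip's.
- tape: Bystander, loose: roll of tape lying flat, 104 mm across, 25 mm high; origin at the centre of its underside.
- candle: Bystander, loose: small candle in a metal cup, 38 mm across, 15 mm high; origin at the centre of its underside.
- spice_jar: Bystander, loose: standing spice jar, 45 mm across, 106 mm high; origin at the centre of its underside.
- clip_tip (a point): Cut end of the clip's straight leg, 22 mm below the clip's origin, 3.8 mm across there. The tip must go down 31 mm from the top of the pin to seat the clip; from about 10 mm down the bow rides over the pin and resists with up to about 12 N, then springs back; pushed past its seat it stops hard.
- clip_grip (a point): A good place to hold the clip: in its white grip, 54 mm above the clip's origin on the straight leg's axis. The grip is 10 mm thick along the clip's y, 26 mm wide along x (13 mm either side of this point) and spans 36 to 66 mm above the clip's origin.

How it is judged:
By the outcome, as a careful person would: the job done as asked, in the order asked, and still so for the second after the job is handed in, with the robot touching nothing.
It also fails if it takes over 51 s, if anything falls off the work surface, if the arm or the gripper's body presses on something with over 40 N, if the wrist force passes 120 N, or if a joint passes its speed limit or range.

## Working session

There is one attempt and no reset: what is moved stays moved. The work goes in short steps, Python scripts to look and compute and a tool call to move; the robot and the scene stay as the last step left them, time stands still between calls to the robot, and variables do not carry over. Pictures are saved under pics/ and viewed, about 8 in all and at most 12, crops included, and the job is handed in when it is done.

Besides the shell and the picture viewer there is one more tool, called after "Emit:" as name(argument=value, ...) on one line, values as JSON. arm_command: Moves the arm, as the interface text tells. Its arguments: {"type":"object","properties":{"rows":{"type":"string"},"grip_force":{"type":"number"}},"required":["rows"]}

```bash
mkdir -p pics; ls
cat > h.py <<'E'
import numpy as np, cv2
from scipy.spatial.transform import Rotation as R
from plant import arm
def ray(p,uv):
    K=np.array(p["mtx"]);T=np.array(p["cam_to_world"])
    d=T[:3,:3]@np.linalg.inv(K)@np.array([uv[0],uv[1],1.]);return T[:3,3],d/np.linalg.norm(d)
def atz(p,uv,z):
    o,d=ray(p,uv);return o+d*(z-o[2])/d[2]
def proj(p,X):
    T=np.linalg.inv(np.array(p["cam_to_world"]));c=T[:3,:3]@np.array(X)+T[:3,3];u=np.array(p["mtx"])@c;return u[:2]/u[2]
def tri(obs):
    A=np.zeros((3,3));b=np.zeros(3)
    for p,uv in obs:
        o,d=ray(p,uv);M=np.eye(3)-np.outer(d,d);A+=M;b+=M@o
    x=np.linalg.solve(A,b);return x,[np.round(proj(p,x)-uv,1).tolist() for p,uv in obs]
E
python3 - <<'E'
from h import *
P={}
for n in ["scene","top","wrist"]:
    P[n]=arm.capture(n);cv2.imwrite(f"pics/{n}0.png",P[n]["frame"])
print(arm.state(), arm.tcp_to_tips)
obs={}
for t in ["press","pin_head","hole_mark","clip","clip_tip","clip_grip","stand","tape","candle","spice_jar"]:
    o=[]
    for n in P:
        r=arm.tip_of(t,P[n])
        if r: print(t,n,np.round(r[0]["uv"],1),round(r[0]["p"],2)); 
        if r and r[0]["p"]>.4:o.append((P[n],np.array(r[0]["uv"])))
    if len(o)>1: print("   tri",t,np.round(tri(o)[0],1),tri(o)[1])
a=np.hstack([P["scene"]["frame"],P["top"]["frame"]]);cv2.imwrite("pics/both.png",cv2.resize(np.vstack([P["scene"]["frame"],P["top"]["frame"]]),(400,600)))
E
```

```text
pics
{'time_s': 0.15, 'qpos': array([ 1.07398732e+00,  2.76422585e-01,  1.50582377e+00, -1.54123743e-05,
        1.36073647e+00, -1.20973164e-01]), 'dq': array([ 0.00066293, -0.00041458, -0.0027778 , -0.00079381, -0.00106179,
        0.0004524 ]), 'effort': array([ 4.56398257e-04, -4.04927337e+01, -2.37430769e+01,  7.03394087e-02,
        3.15574079e-02, -1.02268687e-04]), 'position': array([210.82938001, 534.45969835, 188.22636208]), 'tcp_rot': array([ 0.29383147,  1.55101869, -0.29592922]), 'wrist_force': array([-0.54708799,  0.22536946, -0.14277449]), 'ft_torque': array([-0.0216476 , -0.01563705,  0.00850499]), 'grip_width': 0.9980372039311068} 8.0
press scene [276.4 233.1] 0.86
press top [259.1 198.9] 0.56
   tri press [452.8  92.6  -9.5] [[-1.1, 0.1], [0.8, -0.6]]
pin_head scene [340.9 293.8] 0.57
pin_head top [293.2 201. ] 0.58
   tri pin_head [ 479.8  -36.4 -157.2] [[-14.9, -0.0], [11.6, -5.5]]
hole_mark scene [261.7 193.2] 0.84
hole_mark top [249.2 193.8] 0.63
   tri hole_mark [447.7 123.6  91.6] [[1.4, -0.2], [-1.1, 0.8]]
clip scene [196.4 187.3] 0.7
clip top [162.6 195.8] 0.5
   tri clip [453.9 317.4  31.7] [[-0.1, 0.0], [0.1, -0.1]]
clip_grip scene [276. 232.] 0.53
clip_grip top [154.5 190.5] 0.45
   tri clip_grip [ 531.4  258.1 -115.1] [[-40.1, -6.7], [39.7, -16.6]]
stand scene [197.7 199. ] 0.91
stand top [165.2 195.3] 0.56
   tri stand [458.9 318.5  -6.6] [[0.8, -0.1], [-0.6, 0.5]]
tape scene [196.9 242.8] 0.84
tape top [214.3 256.2] 0.84
   tri tape [315.2 200.9  13.4] [[0.7, -0.1], [-0.5, 0.4]]
candle scene [245.9 181.1] 0.62
candle top [188.9 139.8] 0.67
   tri candle [594.2 264.1  -7.8] [[0.6, -0.1], [-0.6, 0.4]]
spice_jar scene [342.2 292.5] 0.86
spice_jar top [343.8 235.4] 0.77
   tri spice_jar [ 362.9 -102.8    2.6] [[0.1, -0.0], [-0.1, 0.1]]
```

Run:
```python
import cv2
s=cv2.imread("pics/scene0.png")[120:340,130:430];t=cv2.imread("pics/top0.png")[100:300,110:410]
cv2.imwrite("pics/s0.png",cv2.resize(s,(800,587),interpolation=cv2.INTER_CUBIC));cv2.imwrite("pics/t0.png",cv2.resize(t,(800,533),interpolation=cv2.INTER_CUBIC))
```

```text
(no output)
```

View pics/s0.png

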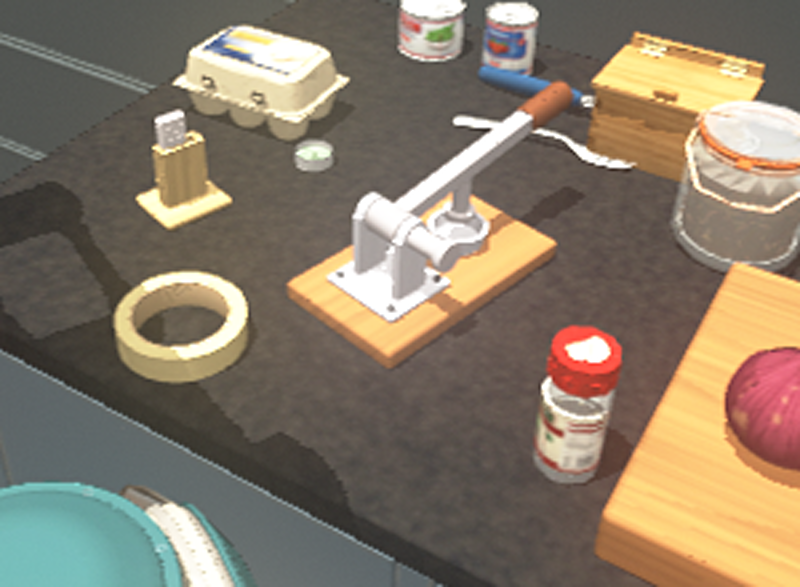

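View pics/t0.png

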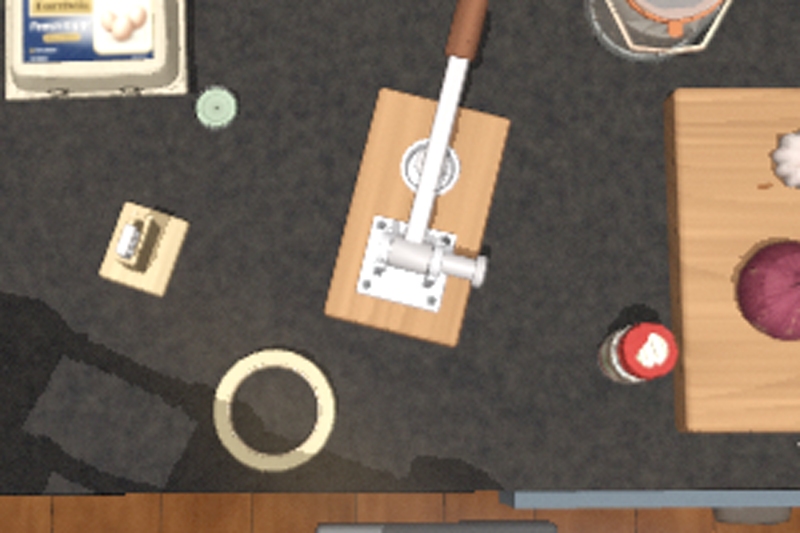

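Scene crop: the drawn-out pin head is at full-image px ≈ (293,212), with the clip in its stand at ≈ (195,170). Top crop: head ≈ (290,201), and the spice jar is well clear on the right. `pin_head` was mis-detected in the scene view as the spice jar. Next I get the yaws and positions using the known heights.

Run:
```python
from h import *
P={n:arm.capture(n) for n in ["scene","top"]}
t=P["top"]
def crop(l):return [(110+u*.375,100+v*.375) for u,v in l]
b=np.array([atz(t,q,18)[:2] for q in crop([(383,88),(510,120),(456,347),(326,314)])])
print("board",b.round(1).tolist(),"sides",[round(float(np.linalg.norm(b[i]-b[(i+1)%4])),1) for i in range(4)], "c",b.mean(0))
for i,j in((3,0),(2,1)): d=b[j]-b[i];print("yaw",np.arctan2(d[1],d[0]))
f=np.array([atz(t,q,8)[:2] for q in crop([(127,203),(189,220),(162,297),(100,275)])])
print("foot",f.round(1).tolist(),"sides",[round(float(np.linalg.norm(f[i]-f[(i+1)%4])),1) for i in range(4)],"c",f.mean(0))
for i,j in((3,0),(2,1)): d=f[j]-f[i];print("yaw",np.arctan2(d[1],d[0]))
print("head edge tri",tri([(P["scene"],np.array([293,212])),(t,np.array([290,201]))]))
for n,p in P.items():
    for th,z in (("press",0),("hole_mark",89),("pin_head",80),("clip",32),("stand",0),("clip_grip",86)):
        for r in arm.tip_of(th,p)[:2]:print(n,th,np.round(r["uv"],1),round(r["p"],2),atz(p,r["uv"],z).round(1))
# white grip mask in top
m=arm.cut_out("clip",t)
if m:
    mm=m[0]["mask"].astype(np.uint8);print("clipmask",mm.sum(),cv2.minAreaRect(cv2.findNonZero(mm)),m[0]["p"],atz(t,m[0]["uv"],98))
m=arm.cut_out("press",t)
```

```text
board [[605.4, 107.6], [576.4, -5.2], [375.0, 46.0], [404.0, 158.5]] sides [116.4, 207.8, 116.2, 207.7] c [490.21697991  76.73360835]
yaw -0.2477804530101655
yaw -0.24880966718576522
foot [[503.6, 333.5], [488.4, 278.9], [420.4, 301.5], [439.8, 355.7]] sides [56.7, 71.7, 57.6, 67.6] c [463.06519421 317.43181874]
yaw -0.3350324862440521
yaw -0.32050948286782716
head edge tri (array([430.77158631,  36.59846413,  89.08264507]), [[2.7, -0.3], [-2.0, 1.3]])
scene press [278.  233.2] 0.97 [446.4  82.3   0. ]
scene press [296.5 216.4] 0.72 [521.8  75.8   0. ]
scene hole_mark [266.2 190.7] 0.75 [462.1 124.5  89. ]
scene pin_head [296.9 215.5] 0.5 [431.7  33.6  80. ]
scene clip [198.1 187. ] 0.59 [457.  314.2  32. ]
scene stand [200.3 200.9] 0.61 [448.  303.1   0. ]
scene clip_grip [194.8 167.7] 0.58 [456.1 317.9  86. ]
top press [260.8 202.1] 0.92 [442.6  91.1   0. ]
top hole_mark [246.4 191.2] 0.88 [455.5 127.2  89. ]
top pin_head [293.4 197.6] 0.69 [442.4  23.4  80. ]
top clip [163.  193.8] 0.61 [458.3 316.7  32. ]
top stand [162.7 197.2] 0.67 [454.8 321.9   0. ]
top clip_grip [156.7 189.4] 0.52 [460.3 322.7  86. ]
clipmask 650 ((163.84999084472656, 192.44998168945312), (25.930675506591797, 29.4091796875), 18.434947967529297) 0.67 [454.76744316 300.99941401  98.        ]
```

```bash
cat >> h.py <<'E'
def plan(target,yaw=None):
    """tool-frame shift (cm) to target, and then turn about tool x to bring tool y to world heading yaw (mod pi)"""
    s=arm.state();M=R.from_rotvec(s["tcp_rot"]).as_matrix()
    print("t",round(s["time_s"],2),"pos",s["position"].round(1),"F",s["wrist_force"].round(1),"grip",round(s["grip_width"],3))
    print("axes x",M[:,0].round(3),"y",M[:,1].round(3),"z",M[:,2].round(3))
    print("shift cm",(M.T@(np.array(target)-s["position"])/10).round(2))
    if yaw is not None:
        cy=np.arctan2(M[1,1],M[0,1]);d=(yaw-cy+np.pi/2)%np.pi-np.pi/2
        # tilt correction to exact vertical, then turn about -z world => tool x down means turn = -d
        x=np.array([0,0,-1.]);y=np.array([np.cos(cy),np.sin(cy),0]);V=np.c_[x,y,np.cross(x,y)]
        print("head y",round(cy,3),"turn about tool x",round(-d,3),"alt",round(-d+np.pi,3),"q6",s["qpos"][5].round(3),"tilt fix rv",R.from_matrix(M.T@V).as_rotvec().round(4))
E
python3 -c "
from h import *
plan([424,-5,160],-0.248)"
```

```text
t 2.45 pos [211.1 534.9 188.9] F [ 0.3  0.4 -0.3] grip 1.004
axes x [ 0.  0. -1.] y [0.367 0.93  0.   ] z [ 0.93  -0.367 -0.   ]
shift cm [  2.88 -42.41  39.63]
head y 1.195 turn about tool x 1.443 alt 4.585 q6 -0.121 tilt fix rv [ 0.     -0.     -0.0001]
```

Emit:
arm_command(rows="-0.128 0 0 0 0 0 -1; 0 0 0 0.2 -3.5 2.5 -1; 0 0 0 0.2 -3.5 2.5 -1; 0 0 0 0.2 -3.5 2.5 -1; 0 0 0 0.2 -3.5 2.5 -1; 0 0 0 0.2 -3.5 2.5 -1; 0 0 0 0.2 -3.5 2.5 -1; 0 0 0 0.2 -3.5 2.5 -1; 0 0 0 0.2 -3.5 2.5 -1; 0 0 0 0.2 -3.5 2.5 -1", grip_force=40)

```text
time_s: 3.45
position: [352.4, 172.8, 171.1]
tcp_rot: [0.195, 1.561, -0.194]
wrist_force: [0.6, -0.4, -0.7]
grip_width: 0.186
```

Emit:
arm_command(rows="0 0 0 0.2 -3.5 2.5 -1; 0 0 0 0.2 -3.5 2.5 -1; 0 0 0 0.2 -3.5 2.5 -1; 0 0 0 0.2 -3.5 2.5 -1; 0 0 0 0 -1.5 1.0 -1; 0 0 0 0 0 0 -1; 0 0 0 0 0 0 -1")

```text
time_s: 4.15
position: [420.2, -2.6, 162.8]
tcp_rot: [0.196, 1.563, -0.195]
wrist_force: [0.5, -0.1, -0.0]
grip_width: 0.002
```

Run:
```python
from h import *
plan([424,-4,88])
p=arm.capture("wrist");s=arm.capture("scene")
cv2.imwrite("pics/w1.png",p["frame"])
print("cam pos",np.array(p["cam_to_world"])[:3].round(2).tolist())
for n,q in (("w",p),("s",s)):
  for th,z in (("pin_head",80),("hole_mark",89),("press",0)):
    for r in arm.tip_of(th,q)[:1]:print(n,th,np.round(r["uv"],1),round(r["p"],2),atz(q,r["uv"],z).round(1))
```

```text
t 4.15 pos [420.2  -2.6 162.8] F [ 0.5 -0.1 -0. ] grip 0.002
axes x [-0.001  0.001 -1.   ] y [0.246 0.969 0.001] z [ 0.969 -0.246 -0.001]
shift cm [ 7.48 -0.04  0.41]
cam pos [[0.25, 0.94, 0.23, 354.38], [0.97, -0.24, -0.06, 13.88], [0.0, 0.23, -0.97, 358.93]]
w pin_head [293.  200.3] 0.78 [430.2  32.7  80. ]
w hole_mark [409.1 202.6] 0.8 [453.5 125.   89. ]
w press [342.3 185.7] 0.84 [449.2  93.7  -0. ]
s pin_head [298.  217.5] 0.51 [427.2  28.8  80. ]
s hole_mark [264.3 190.4] 0.67 [460.9 128.5  89. ]
s press [341.4 292.9] 0.72 [ 363.3 -101.1    0. ]
```

View pics/w1.png

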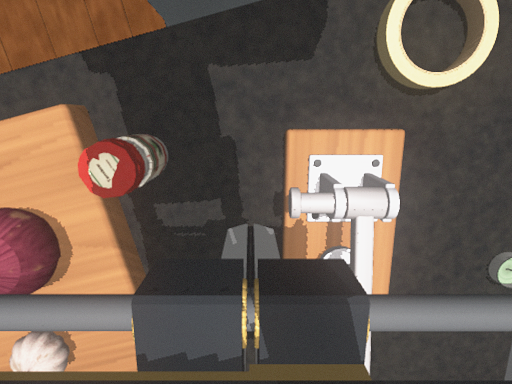

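Wrist view: the head's left face is at px (289,203), the pin is level along row 203, and the closed fingertips are at about (250,235), left of the head. I descend beside the head and push.

Emit:
arm_command(rows="0 0 0 2.2 0 0.05 -1; 0 0 0 2.2 0 0.05 -1; 0 0 0 2.2 0 0 -1; 0 0 0 1.9 0 0 -1; 0 0 0 0 0.6 0 -1; 0 0 0 0 0.5 0 -1; 0 0 0 0 0.3 0 -1; 0 0 0 0 0.3 0 -1; 0 0 0 0 0.3 0 -1; 0 0 0 0 0.3 0 -1")

```text
time_s: 5.55
position: [427.6, 19.4, 78.3]
tcp_rot: [0.194, 1.561, -0.194]
wrist_force: [0.4, -0.3, 0.6]
grip_width: 0.002
```

Emit:
arm_command(rows="0 0 0 0 0.3 0 -1; 0 0 0 0 0.3 0 -1; 0 0 0 0 0.3 0 -1; 0 0 0 0 0.3 0 -1; 0 0 0 0 0.3 0 -1")

```text
time_s: 6.05
position: [430.9, 33.9, 77.8]
tcp_rot: [0.195, 1.562, -0.195]
wrist_force: [-0.1, -0.6, -0.2]
grip_width: 0.004
```

Run:
```python
from h import *
p=arm.capture("wrist");s=arm.capture("scene")
print(arm.state()["wrist_force"])
a=p["frame"][130:330,150:450];b=s["frame"][140:340,180:480]
cv2.imwrite("pics/w2.png",cv2.resize(np.vstack([a,b]),(450,600),interpolation=cv2.INTER_CUBIC))
```

```text
[-0.37653222 -0.32419835 -0.59723211]
```

View pics/w2.png

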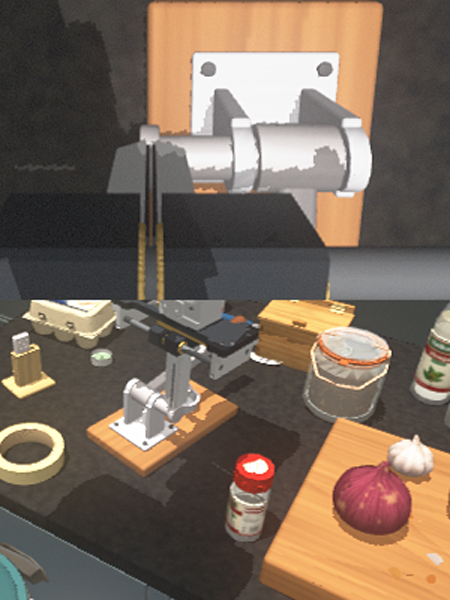

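The finger covers most of the head (visible only at composite px (150,133)), yet there is no force. I check the geometry by projection.

Run:
```python
from h import *
p=arm.capture("wrist")
s=arm.state();print(s["position"],s["wrist_force"].round(2),p["mtx"][0][0],np.array(p["cam_to_world"])[:3,3].round(1))
c=lambda uv:((uv-[150,130])*1.5).round(0)
e=np.array([.2455,.9694,0]);n=np.array([.9694,-.2455,0]);zz=np.array([0,0,1.])
T=s["position"]
for nm,X in (("tcp",T),("tip",T-8*zz),("tip+12.5u",T-8*zz+12.5*e),("tip-12.5u",T-8*zz-12.5*e),("tip -8n",T-8*zz-8*n),
  ("headface0",408.9*n+132*e+80*zz),("headface0 top",408.9*n+132*e+93.5*zz),("face0 -x side",395.4*n+132*e+80*zz),("head home",408.9*n+162*e+80*zz),("cheek-",408.9*n+170*e+94*zz),("mark",408.9*n+232.5*e+89*zz)):
    print(nm,X.round(1),"raw",proj(p,X).round(0),"comp",c(proj(p,X)))
```

```text
[430.85428875  33.83429263  77.8170893 ] [-0.56 -0.19 -0.08] 335.64458496715827 [365.   50.6 273.9]
tcp [430.9  33.8  77.8] raw [250. 231.] comp [150. 151.]
tip [430.9  33.8  69.8] raw [250. 227.] comp [150. 145.]
tip+12.5u [433.9  46.   69.8] raw [270. 227.] comp [179. 145.]
tip-12.5u [427.8  21.7  69.8] raw [230. 227.] comp [121. 145.]
tip -8n [423.1  35.8  69.8] raw [250. 215.] comp [150. 127.]
headface0 [428.8  27.6  80. ] raw [239. 231.] comp [134. 152.]
headface0 top [428.8  27.6  93.5] raw [238. 239.] comp [133. 164.]
face0 -x side [415.7  30.9  80. ] raw [239. 210.] comp [133. 120.]
head home [436.2  56.7  80. ] raw [288. 231.] comp [208. 152.]
cheek- [438.1  64.4  94. ] raw [305. 240.] comp [233. 164.]
mark [453.5 125.   89. ] raw [411. 237.] comp [392. 160.]
```

Run:
```python
from h import *
p=arm.capture("wrist");s=arm.capture("scene")
a=p["frame"][195:265,200:320];b=s["frame"][170:240,240:360]
cv2.imwrite("pics/w3.png",cv2.resize(np.vstack([a,b]),(510,595),interpolation=cv2.INTER_CUBIC))
T=arm.state()["position"]
print((np.array(proj(s,T-[0,0,8]))-[240,170])*4.25+[0,297], (np.array(proj(s,[428.8,27.6,80]))-[240,170])*4.25+[0,297])
```

```text
[239.40436586 508.17199407] [250.30120206 497.88668798]
```

View pics/w3.png

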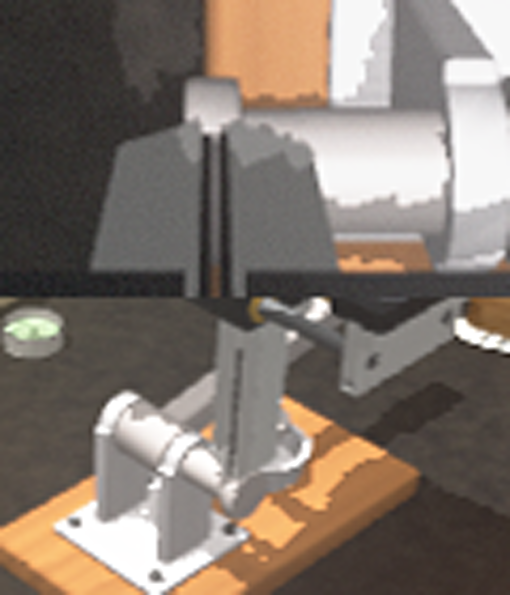

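Run:
```python
from h import *
s=arm.capture("scene");p=arm.capture("wrist");T=arm.state()["position"]
print(np.array(s["cam_to_world"])[:3,3].round(0),s["mtx"][0][0])
e=np.array([.2455,.9694,0]);n=np.array([.9694,-.2455,0])
for z in (70,80,94,110):
  for k in (-8,0,8):
    X=np.r_[T[:2],z]+k*n
    print(z,k,"scene crop",((proj(s,X)-[240,170])*4.25+[0,297]).round(0),"wrist crop",((proj(p,X)-[200,195])*4.25).round(0), ((proj(p,X-12.5*e)-[200,195])*4.25).round(0))
```

```text
[-135. -226.  564.] 390.02401252069825
70 -8 scene crop [228. 515.] wrist crop [213.  85.] [130.  85.]
70 0 scene crop [240. 508.] wrist crop [214. 136.] [130. 136.]
70 8 scene crop [251. 501.] wrist crop [214. 186.] [131. 186.]
80 -8 scene crop [230. 499.] wrist crop [214. 105.] [126. 105.]
80 0 scene crop [241. 491.] wrist crop [214. 158.] [126. 158.]
80 8 scene crop [252. 484.] wrist crop [214. 211.] [127. 211.]
94 -8 scene crop [231. 475.] wrist crop [214. 136.] [119. 136.]
94 0 scene crop [243. 468.] wrist crop [214. 193.] [120. 193.]
94 8 scene crop [254. 461.] wrist crop [214. 249.] [121. 249.]
110 -8 scene crop [234. 447.] wrist crop [214. 178.] [111. 178.]
110 0 scene crop [245. 440.] wrist crop [214. 239.] [112. 239.]
110 8 scene crop [257. 433.] wrist crop [214. 300.] [113. 300.]
```

Both views put the visible finger end at z ≈ 94, just above the head, rather than 70. I back off, go 20 mm lower (still well above the board), and push again.

Emit:
arm_command(rows="0 0 0 0 -2 0.1 -1; 0 0 0 0 -2 0.1 -1; 0 0 0 1 0 0 -1; 0 0 0 1 0 0 -1; 0 0 0 0 0.5 0 -1; 0 0 0 0 0.5 0 -1; 0 0 0 0 0.4 0 -1; 0 0 0 0 0.3 0 -1; 0 0 0 0 0.3 0 -1; 0 0 0 0 0.3 0 -1")

```text
time_s: 7.4
position: [428.9, 17.1, 58.0]
tcp_rot: [0.194, 1.561, -0.194]
wrist_force: [0.3, -0.2, 0.4]
grip_width: 0.001
```

Emit:
arm_command(rows="0 0 0 0 0.3 0 -1; 0 0 0 0 0.3 0 -1; 0 0 0 0 0.3 0 -1")

```text
time_s: 7.7
position: [430.5, 23.7, 58.0]
tcp_rot: [0.19, 1.562, -0.196]
wrist_force: [-1.5, -5.3, 1.4]
grip_width: 0.005
```

Contact now at 5.5 N, so the pin is sliding. I keep pushing.

Emit:
arm_command(rows="0 0 0 0 0.4 0 -1; 0 0 0 0 0.4 0 -1; 0 0 0 0 0.4 0 -1; 0 0 0 0 0.4 0 -1; 0 0 0 0 0.4 0 -1; 0 0 0 0 0.3 0 -1")

```text
time_s: 8.3
position: [435.7, 44.5, 58.1]
tcp_rot: [0.186, 1.563, -0.198]
wrist_force: [-2.0, -16.3, 5.1]
grip_width: 0.005
```

Emit:
arm_command(rows="0 0 0 0 0.2 0 -1; 0 0 0 0 0.2 0 -1")

```text
time_s: 8.5
position: [435.7, 44.4, 58.2]
tcp_rot: [0.177, 1.564, -0.201]
wrist_force: [-5.1, -26.0, 6.4]
grip_width: 0.003
```

The pin stopped hard at about 26 N, at u ≈ 162.5, which matches the predicted home position. I retreat and look at the hole.

Emit:
arm_command(rows="0 0 0 0 -1 0 -1; 0 0 0 0 -1 0 -1; 0 0 0 -3 0 0 -1; 0 0 0 -3 0 0 -0.5; 0 0 0 -3.2 0 0 -0.5; 0 0 0 0 3 0.2 -0.5; 0 0 0 0 3 0.2 -0.5; 0 0 0 0 3 0.2 -0.5; 0 0 0 0 2.5 0.1 -0.5; 0 0 0 0 0 0 -0.5")

```text
time_s: 9.5
position: [468.3, 144.4, 149.8]
tcp_rot: [0.194, 1.562, -0.191]
wrist_force: [-1.0, -0.5, -0.1]
grip_width: 0.25
```

Run:
```python
from h import *
p=arm.capture("wrist");cv2.imwrite("pics/w4raw.png",p["frame"])
s=arm.state();print(s["time_s"],s["position"].round(1),s["wrist_force"].round(1),s["tcp_rot"].round(3))
e=np.array([.2455,.9694,0]);n=np.array([.9694,-.2455,0]);z=np.array([0,0,1.])
q=lambda u,v,h:proj(p,u*e+v*n+h*z)
for u in (233.5,243.5,251.5):print(u,q(u,410,89).round(1))
for th,h in (("pin_head",80),("hole_mark",89)):
  for r in arm.tip_of(th,p)[:1]:
    X=atz(p,r["uv"],h);print(th,np.round(r["uv"],1),round(r["p"],2),"u,v",(X@e).round(1),(X@n).round(1))
c=q(243.5,410,89).astype(int);x0,y0=c[0]-50,c[1]-35;print("crop0",x0,y0)
cv2.imwrite("pics/w4.png",cv2.resize(p["frame"][max(y0,0):y0+70,x0:x0+100],None,fx=6,fy=6,interpolation=cv2.INTER_CUBIC))
np.savez("w4.npz",mtx=p["mtx"],c=p["cam_to_world"])
```

```text
9.55 [467.5 142.8 149.6] [-0.2  1.  -0.1] [ 0.193  1.563 -0.193]
233.5 [222.8 195.2]
243.5 [235.5 195.2]
251.5 [245.7 195.2]
pin_head [137.3 191.8] 0.59 u,v 163.6 409.4
crop0 185 160
```

View pics/w4.png

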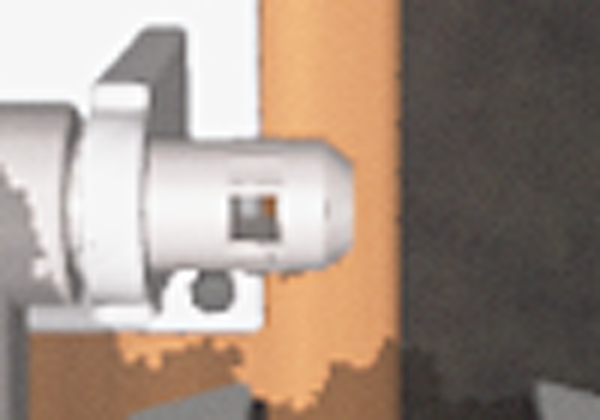

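The cross hole is clearly visible at crop (254,217), raw px (227.0,195.8), giving hole u ≈ 236.8, v ≈ 410.5. The pin's end at u ≈ 249.8 agrees (13 mm past the centre). Now to the clip.

Emit:
arm_command(rows="0 0 0 -0.3 3 -0.8 0; 0 0 0 -0.3 3.5 -0.9 0; 0 0 0 -0.3 3.5 -0.9 0; 0 0 0 -0.3 3.5 -0.9 0; 0 0 0 -0.3 3 -0.8 0; 0 0 0 0 0 0 0; 0 0 0 0 0 0 0")

```text
time_s: 10.35
position: [466.1, 311.4, 164.7]
tcp_rot: [0.194, 1.562, -0.195]
wrist_force: [0.1, -0.2, 0.1]
grip_width: 0.502
```

Run:
```python
from h import *
p=arm.capture("wrist");t=arm.capture("top")
s=arm.state();print(s["time_s"],s["position"].round(1),s["grip_width"])
for nm,q in(("w",p),("t",t)):
 for th,h in (("clip_grip",86),("clip",32),("stand",0)):
  for r in arm.tip_of(th,q)[:1]:print(nm,th,np.round(r["uv"],1),round(r["p"],2),atz(q,r["uv"],h).round(1))
print(proj(p,[457,318,98]))
c=proj(p,[457,318,86]).astype(int);x0,y0=max(c[0]-80,0),max(c[1]-75,0);print("crop0",x0,y0)
cv2.imwrite("pics/w5.png",cv2.resize(p["frame"][y0:y0+130,x0:x0+160],None,fx=4.5,fy=4.5,interpolation=cv2.INTER_CUBIC))
np.savez("w5.npz",mtx=p["mtx"],cam_to_world=p["cam_to_world"])
```

```text
10.45 [466.1 310.8 164.7] 0.5027226579224304
w clip_grip [258.7 188.5] 0.89 [457.9 320.7  86. ]
w clip [254.7 178.9] 0.58 [458.8 317.7  32. ]
w stand [255.  165.7] 0.92 [450.6 320.5   0. ]
t clip_grip [154.5 190.8] 0.49 [457.2 327.4  86. ]
t clip [160.7 194.1] 0.59 [457.6 321.9  32. ]
t stand [163.9 193.8] 0.89 [462.8 319.3   0. ]
[255.514149   191.29393909]
crop0 175 113
```

View pics/w5.png

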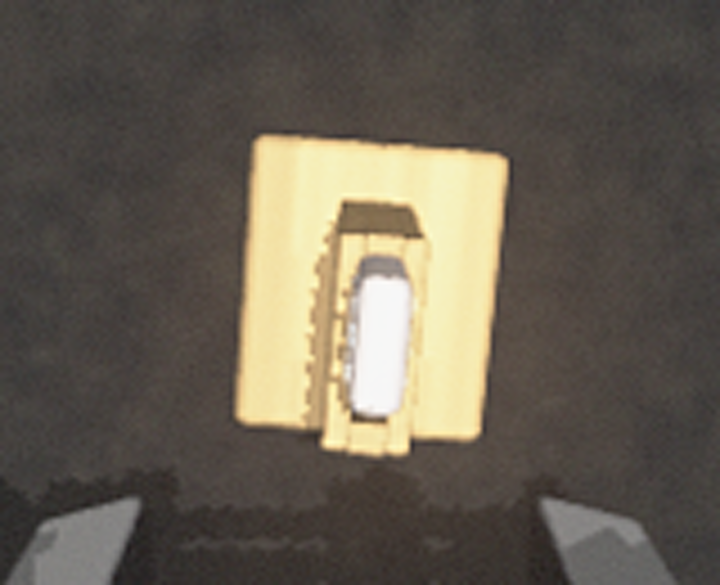

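Grip top centre is at crop (381,346), raw (259.3,189.5). The foot edges lean about 0.08 rad, which matches the earlier yaw.

Run:
```python
from h import *
d=np.load("w5.npz");p={k:d[k] for k in d}
f=lambda x,y:(175+x/4.5-.4,113+y/4.5-.4)
g=atz(p,f(381,346),98);print("grip",g.round(1))
def yaw(a,b,z):
    A,B=atz(p,f(*a),z),atz(p,f(*b),z);v=A-B;return np.arctan2(v[1],v[0])
print(yaw((238,420),(258,137),8),yaw((480,438),(507,155),8),yaw((379,415),(386,275),98),yaw((322,450),(340,235),68),yaw((408,455),(425,240),68))
F=[atz(p,f(*a),8) for a in((258,137),(507,155),(480,438),(238,420))];print(np.mean(F,0).round(1),np.linalg.norm(F[0]-F[1]),np.linalg.norm(F[1]-F[2]))
plan([g[0],g[1],110],np.pi/2-.33)
```

```text
grip [456.3 321.3  98. ]
-0.3319388318708987 -0.31835964571459335 -0.2904240187639053 -0.3312222816343903 -0.31352559008385034
[461.9 319.7   8. ] 57.80533285982035 68.196587349698
t 10.75 pos [466.4 311.8 165. ] F [-0.5  0.  -0.5] grip 0.497
axes x [ 0.  0. -1.] y [0.246 0.969 0.   ] z [ 0.969 -0.246  0.   ]
shift cm [ 5.5   0.67 -1.22]
head y 1.322 turn about tool x 0.081 alt 3.223 q6 -0.857 tilt fix rv [-0.      0.0001 -0.0001]
```

Emit:
arm_command(rows="0 0 0 0 0.6 -1.2 0; 0.08 0 0 0 0 0 0; 0 0 0 2.5 0 0 0; 0 0 0 2.5 0 0 0; 0 0 0 2.5 0 0 0; 0 0 0 1.5 0 0 0; 0 0 0 1.4 0 0 0; 0 0 0 0 0 0 0")

```text
time_s: 11.55
position: [453.9, 321.0, 59.1]
tcp_rot: [0.255, 1.559, -0.259]
wrist_force: [-0.6, -0.2, 0.3]
grip_width: 0.497
```

Run:
```python
from h import *
p=arm.capture("wrist");s=arm.capture("scene")
plan([457,320.5,60],np.pi/2-.33)
c=proj(s,[457,320,80]).astype(int);x0,y0=c[0]-35,c[1]-35
print("scene z->px",[(z,((proj(s,[457,320,z])-[x0,y0])*8).round(0).tolist()) for z in (68,98,60,76)])
a=cv2.resize(s["frame"][y0:y0+70,x0:x0+70],None,fx=8,fy=8,interpolation=cv2.INTER_CUBIC)
b=cv2.resize(p["frame"][150:270,200:310],(257,280),interpolation=cv2.INTER_CUBIC)
o=np.zeros((560,560+230,3),np.uint8);o[:,:560]=a;o[:280,560:]=b[:,:230];cv2.imwrite("pics/g6.png",o)
```

```text
t 11.65 pos [455.7 321.7  61.1] F [-1.2  0.6  0.6] grip 0.498
axes x [-0.  0. -1.] y [0.322 0.947 0.   ] z [ 0.947 -0.322 -0.   ]
shift cm [ 0.11 -0.08  0.16]
head y 1.243 turn about tool x 0.003 alt 3.144 q6 -0.754 tilt fix rv [ 0.     -0.0003 -0.0001]
scene z->px [(68, [288.0, 318.0]), (98, [279.0, 231.0]), (60, [290.0, 341.0]), (76, [286.0, 295.0])]
```

View pics/g6.png

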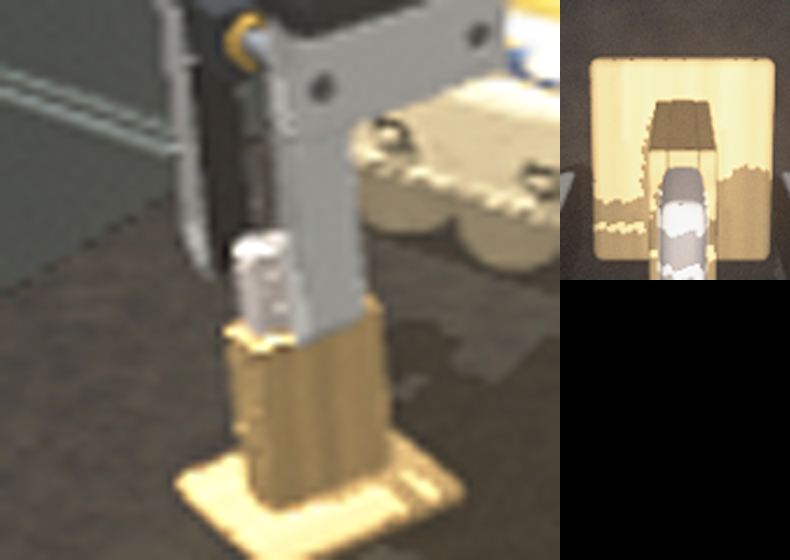

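Run:
```python
from h import *
s=arm.capture("scene");T=arm.state()["position"];print(T.round(1))
c=proj(s,[457,320,80]).astype(int);o=[c[0]-35,c[1]-35]
y=np.array([.322,.947,0]);n=np.array([.947,-.322,0])
for z in (52,66,72,76,80):print(z,[((proj(s,np.r_[T[:2],z]-a*y+b*n)-o)*8).round(0).tolist() for a in(23.5,36) for b in (-8,8)])
```

```text
[456.3 321.9  61.6]
52 [[305.0, 405.0], [351.0, 387.0], [327.0, 424.0], [373.0, 405.0]]
66 [[301.0, 366.0], [347.0, 347.0], [323.0, 384.0], [370.0, 365.0]]
72 [[299.0, 348.0], [346.0, 330.0], [322.0, 367.0], [369.0, 348.0]]
76 [[298.0, 337.0], [345.0, 319.0], [321.0, 355.0], [368.0, 337.0]]
80 [[297.0, 325.0], [344.0, 307.0], [320.0, 343.0], [367.0, 325.0]]
```

The finger's inner tip ends at z ≈ 73, just above the boards (68) and straddling the grip. I lower 2 mm and grasp.

Emit:
arm_command(rows="0 0 0 0.2 -0.05 0.1 0; 0 0 0 0 0 0 -1; 0 0 0 0 0 0 -1; 0 0 0 0 0 0 -1; 0 0 0 0 0 0 -1; 0 0 0 0 0 0 -1; 0 0 0 0 0 0 -1; 0 0 0 0 0 0 -1", grip_force=40)

```text
time_s: 12.5
position: [457.0, 320.5, 58.9]
tcp_rot: [0.257, 1.555, -0.257]
wrist_force: [0.3, 0.3, -0.2]
grip_width: 0.1
```

Emit:
arm_command(rows="0 0 0 -1 0 0 -1; 0 0 0 -2 0 0 -1; 0 0 0 -3 0 0 -1; 0 0 0 -3 0 0 -1; -0.08 0 0 -0.5 0 0 -1; 0 0 0 0 -2 0.5 -1; 0 0 0 0 -3 0.75 -1; 0 0 0 0 -3 0.75 -1; 0 0 0 0 -3 0.75 -1; 0 0 0 0 -3 0.75 -1")

```text
time_s: 13.5
position: [456.4, 175.0, 154.6]
tcp_rot: [0.194, 1.561, -0.194]
wrist_force: [0.8, -0.2, -0.0]
grip_width: 0.103
```

Emit:
arm_command(rows="0 0 0 0 -2.6 0.6 -1; 0 0 0 0 -1.5 0.3 -1; 0 0 0 0 -0.5 0.2 -1; 0 0 0 0 0 0 -1; 0 0 0 0 0 0 -1")

```text
time_s: 14.0
position: [456.1, 129.5, 154.1]
tcp_rot: [0.195, 1.562, -0.194]
wrist_force: [-0.2, -0.1, -0.5]
grip_width: 0.104
```

Run:
```python
from h import *
p=arm.capture("wrist");s=arm.capture("scene");t=arm.capture("top")
plan([456,128.8,150],np.pi/2-.248)
H=[456,128.8,89]
for nm,q in(("w",p),("s",s),("t",t)):
  for th in ("clip_tip","clip_grip","clip"):
    for r in arm.tip_of(th,q)[:1]:print(nm,th,np.round(r["uv"],1),round(r["p"],2))
  if nm!="t":print(nm,"hole",proj(q,H).round(1),"tip exp",proj(q,[456,128.8,101]).round(1))
cs=proj(s,[456,128.8,105]).astype(int);cw=proj(p,[456,128.8,100]).astype(int);print("crop0 s",cs-[28,37],"w",cw-[28,37])
f=lambda im,c:cv2.resize(im[c[1]-37:c[1]+37,c[0]-28:c[0]+22],(400,592),interpolation=cv2.INTER_CUBIC)
cv2.imwrite("pics/i7.png",np.hstack([f(s["frame"],cs),f(p["frame"],cw)]))
```

```text
t 14.15 pos [455.9 129.7 153.9] F [ 0.9  0.5 -0.7] grip 0.104
axes x [-0.  0. -1.] y [0.244 0.97  0.   ] z [ 0.97  -0.244 -0.   ]
shift cm [ 0.39 -0.08  0.03]
head y 1.324 turn about tool x 0.001 alt 3.143 q6 -1.194 tilt fix rv [ 0.     -0.0001 -0.0003]
w clip_tip [251.5 207.3] 0.76
w clip_grip [250.3 246.9] 0.87
w clip [248.4 222.4] 0.93
w hole [249.3 204.4] tip exp [249.3 208.3]
s clip_tip [263.5 180.1] 0.67
s clip_grip [263.1 155.7] 0.6
s clip [261.4 176. ] 0.44
s hole [263.  191.4] tip exp [263.1 186.8]
t clip [343.5 237. ] 0.4
crop0 s [235 148] w [221 170]
```

View pics/i7.png

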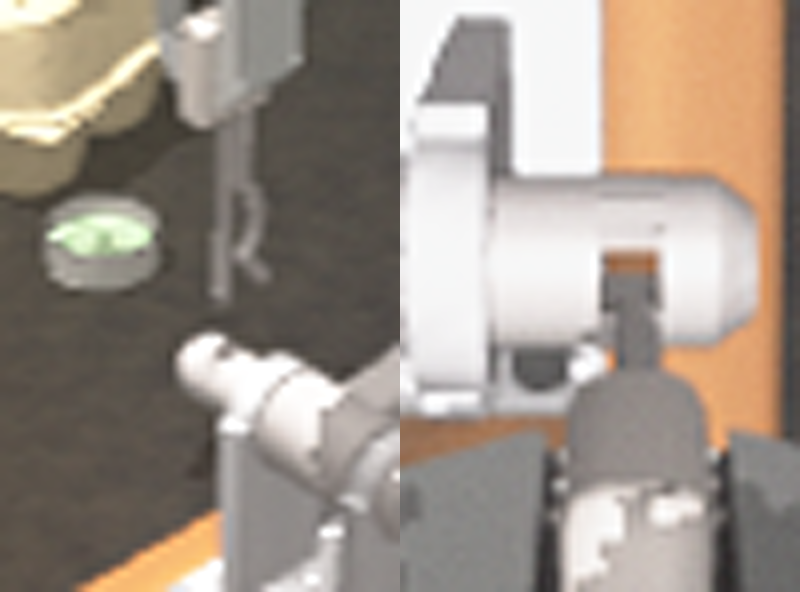

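Run:
```python
from h import *
p=arm.capture("wrist");g=cv2.cvtColor(p["frame"],cv2.COLOR_BGR2GRAY)
print("cols 243..257");
for r in range(196,222):print(r,g[r,243:258])
```

```text
cols 243..257
196 [219 217 218 220 221 222 223 223 222 221 221 219 218 217 218]
197 [225 225 225 223 225 225 226 225 224 224 224 227 226 224 224]
198 [229 229 226 222 219 219 219 219 218 218 217 220 227 230 229]
199 [236 236 237 227 201 200 201 198 196 197 195 204 228 237 236]
200 [242 242 244 245 243 243 243 242 239 241 238 239 242 243 242]
201 [245 246 246 230 191 196 197 194 192 192 192 218 245 246 245]
202 [247 247 248 222 109 116 120 123 125 125 119 188 247 248 247]
203 [247 247 249 230 146 124 125 127 130 130 125 190 249 248 247]
204 [246 247 248 226 142 120 125 126 130 129 119 183 248 248 246]
205 [244 245 245 216 124 129 125 124 126 126 115 173 243 246 245]
206 [241 242 241 204 127 129 124 124 123 118 101 164 236 243 242]
207 [236 239 236 196 120 122 117 124 123 110  92 156 229 239 238]
208 [234 235 233 188  98 108 110 125 136 137  99 148 225 235 233]
209 [229 229 231 220 144 111 118 123 127 142 170 220 230 229 227]
210 [221 224 227 216 153 123 120 123 118 124 172 224 226 221 221]
211 [209 199 173 168 139 110 117 124 121 118 161 214 210 206 205]
212 [182 163 130 136 132 109 120 122 121 117 157 193 181 179 181]
213 [159 170 175 140 123 108 120 120 125 117 148 179 159 158 153]
214 [224 251 251 232 146 109 120 120 123 117 145 180 182 178 180]
215 [229 254 253 244 155  97 114 122 116 115 140 181 191 188 184]
216 [229 253 236 209 140 126 128 132 135 136 139 160 173 183 188]
217 [185 192 156 150 134 139 136 142 140 142 143 140 146 158 176]
218 [142 125 128 131 136 137 137 137 142 141 140 142 137 140 153]
219 [120 128 128 135 138 140 142 139 142 144 143 141 139 138 137]
220 [121 125 133 134 139 141 139 142 139 143 145 144 145 141 136]
221 [124 127 134 136 137 141 137 145 144 145 144 144 141 140 139]
```

Run:
```python
from h import *
p=arm.capture("wrist");f=p["frame"].astype(int);s=arm.capture("scene")["frame"].astype(int)
for r in range(201,216):print(r,[tuple(f[r,c]) for c in (248,250,252)])
g=s.sum(2)//3
print("scene rows 176..194 cols 256..270")
for r in range(176,195):print(r,g[r,256:271])
```

```text
201 [(np.int64(179), np.int64(190), np.int64(213)), (np.int64(177), np.int64(189), np.int64(212)), (np.int64(177), np.int64(187), np.int64(213))]
202 [(np.int64(81), np.int64(108), np.int64(152)), (np.int64(86), np.int64(115), np.int64(158)), (np.int64(82), np.int64(115), np.int64(161))]
203 [(np.int64(82), np.int64(110), np.int64(157)), (np.int64(90), np.int64(117), np.int64(162)), (np.int64(90), np.int64(120), np.int64(166))]
204 [(np.int64(102), np.int64(117), np.int64(141)), (np.int64(110), np.int64(124), np.int64(146)), (np.int64(106), np.int64(122), np.int64(149))]
205 [(np.int64(119), np.int64(122), np.int64(129)), (np.int64(122), np.int64(124), np.int64(132)), (np.int64(122), np.int64(126), np.int64(133))]
206 [(np.int64(122), np.int64(121), np.int64(127)), (np.int64(120), np.int64(122), np.int64(127)), (np.int64(112), np.int64(114), np.int64(119))]
207 [(np.int64(120), np.int64(122), np.int64(127)), (np.int64(121), np.int64(123), np.int64(129)), (np.int64(108), np.int64(109), np.int64(113))]
208 [(np.int64(101), np.int64(102), np.int64(107)), (np.int64(118), np.int64(120), n
[... 1638 characters left out ...]
 82]
184 [ 75  77  80  80  76  90 130 132  87  76  78  78  78  81  82]
185 [ 74  77  77  77  78  83 112 117  86  79  80  80  82  83  83]
186 [ 81  75  77  76  79  79  97 103  85  79  81  79  79  79  81]
187 [81 82 83 80 76 76 76 74 74 77 79 80 79 77 76]
188 [81 79 81 76 71 71 72 72 74 79 79 83 78 77 80]
189 [ 79  77  79  87 114 131 112  81  78  80  83  84  82  76  76]
190 [ 79  75 119 187 253 255 244 132  89  81  77  79  80  74  72]
191 [ 74 105 229 255 255 252 177 141 158 126  77  75  81  89  87]
192 [ 74 185 252 254 252 225 153 158 226 232 158 124 149 201 197]
193 [ 80 183 242 246 240 228 238 255 255 255 255 255 255 255 255]
194 [ 78 157 218 229 233 231 245 254 254 254 255 255 255 255 255]
```

Hole centre is at raw (250.2,205.1) and the leg at column 250.2 with its front edge at row ≈ 207.7 (207.8 expected if aligned). In the scene view the leg and hole also share a column. I descend gently.

Emit:
arm_command(rows="0 0 0 0.4 0 0 -1; 0 0 0 0.4 0 0 -1; 0 0 0 0.3 0 0 -1; 0 0 0 0.2 0 0 -1; 0 0 0 0.15 0 0 -1; 0 0 0 0.15 0 0 -1; 0 0 0 0.1 0 0 -1")

```text
time_s: 15.45
position: [455.9, 128.9, 136.8]
tcp_rot: [0.195, 1.562, -0.194]
wrist_force: [-0.6, 0.3, -0.3]
grip_width: 0.105
```

Emit:
arm_command(rows="0 0 0 0.1 0 0 -1; 0 0 0 0.1 0 0 -1; 0 0 0 0.1 0 0 -1")

```text
time_s: 15.75
position: [456.0, 128.9, 133.9]
tcp_rot: [0.195, 1.562, -0.194]
wrist_force: [-0.2, 0.7, -0.0]
grip_width: 0.103
```

No force with the tip about 4 mm below the pin's top, so it is in the hole. I continue down.

Emit:
arm_command(rows="0 0 0 0.15 0 0 -1; 0 0 0 0.15 0 0 -1; 0 0 0 0.15 0 0 -1; 0 0 0 0.15 0 0 -1; 0 0 0 0.15 0 0 -1")

```text
time_s: 16.25
position: [456.6, 128.9, 126.5]
tcp_rot: [0.195, 1.561, -0.194]
wrist_force: [1.1, 0.3, 0.6]
grip_width: 0.103
```

Emit:
arm_command(rows="0 0 0 0.2 0 0 -1; 0 0 0 0.2 0 0 -1; 0 0 0 0.2 0 0 -1")

```text
time_s: 16.55
position: [457.9, 129.0, 121.5]
tcp_rot: [0.195, 1.558, -0.194]
wrist_force: [1.8, -0.9, 6.5]
grip_width: 0.099
```

Emit:
arm_command(rows="0 0 0 0.2 0 0 -1; 0 0 0 0.2 0 0 -1; 0 0 0 0.2 0 0 -1")

```text
time_s: 16.85
position: [457.7, 129.1, 114.8]
tcp_rot: [0.195, 1.558, -0.194]
wrist_force: [4.4, 0.7, -1.6]
grip_width: 0.1
```

Emit:
arm_command(rows="0 0 0 0.2 0 0 -1; 0 0 0 0.2 0 0 -1")

```text
time_s: 17.05
position: [456.4, 128.6, 110.0]
tcp_rot: [0.194, 1.561, -0.195]
wrist_force: [3.3, -1.2, -0.2]
grip_width: 0.105
```

The hump has passed and the force has dropped. I finish the seat in 1 mm steps.

Emit:
arm_command(rows="0 0 0 0.1 0 0 -1; 0 0 0 0.1 0 0 -1; 0 0 0 0 0 0 -1")

```text
time_s: 17.35
position: [455.7, 128.7, 108.1]
tcp_rot: [0.194, 1.563, -0.195]
wrist_force: [3.8, -0.4, -1.5]
grip_width: 0.105
```

Emit:
arm_command(rows="0 0 0 0.1 0 0 -1; 0 0 0 0 0 0 -1")

```text
time_s: 17.55
position: [455.7, 128.8, 107.3]
tcp_rot: [0.194, 1.562, -0.195]
wrist_force: [3.0, -1.7, 0.5]
grip_width: 0.105
```

Emit:
arm_command(rows="0 0 0 0.05 0 0 -1; 0 0 0 0 0 0 -1; 0 0 0 0 0 0 -1")

```text
time_s: 17.85
position: [455.7, 128.8, 106.9]
tcp_rot: [0.195, 1.562, -0.195]
wrist_force: [3.0, -1.2, 0.7]
grip_width: 0.102
```

Run:
```python
from h import *
p=arm.capture("wrist");s=arm.capture("scene");print(arm.state()["position"].round(1),arm.state()["wrist_force"].round(1))
c=proj(s,[456,128.8,95]).astype(int);c2=proj(p,[456,128.8,89]).astype(int);print(c-[28,37],"w",c2-[28,37])
f=lambda im,c:cv2.resize(im[c[1]-37:c[1]+37,c[0]-28:c[0]+22],(400,592),interpolation=cv2.INTER_CUBIC)
print("scene comp z->px",[(z,((proj(s,[456,128.8,z])-(c-[28,37]))*8).round().tolist()) for z in (58,80,89,116)])
cv2.imwrite("pics/i8.png",np.hstack([f(s["frame"],c),f(p["frame"],c2)]))
```

```text
[455.7 128.9 106.8] [ 3.1 -1.3 -0.7]
[235 152] w [222 185]
scene comp z->px [(58, [222.0, 409.0]), (80, [224.0, 343.0]), (89, [224.0, 315.0]), (116, [226.0, 231.0])]
```

View pics/i8.png

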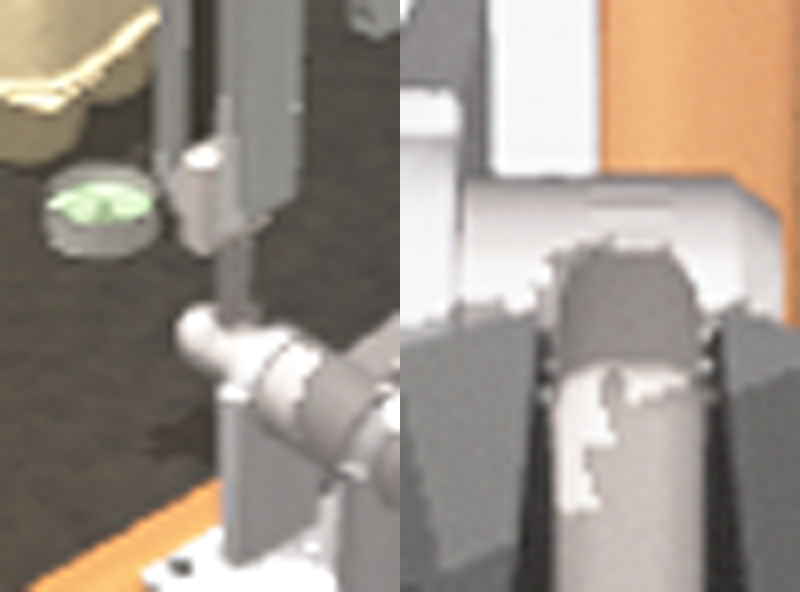

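The clip stands in the hole, with the grip bottom at about (205,250) composite, matching the seated height of 116. I probe 1 mm more gently to confirm the seat.

Emit:
arm_command(rows="0 0 0 0.05 0 0 -1; 0 0 0 0.05 0 0 -1; 0 0 0 0 0 0 -1")

```text
time_s: 18.25
position: [455.9, 128.9, 105.9]
tcp_rot: [0.195, 1.562, -0.194]
wrist_force: [3.0, -0.7, 0.7]
grip_width: 0.1
```

Emit:
arm_command(rows="0 0 0 0.05 0 0 -1; 0 0 0 0.05 0 0 -1; 0 0 0 0 0 0 -1")

```text
time_s: 18.55
position: [456.1, 128.9, 105.1]
tcp_rot: [0.195, 1.561, -0.194]
wrist_force: [2.5, -0.8, 3.8]
grip_width: 0.1
```

Resistance begins just past the seat (3.8 N). I relax about 0.7 mm, release and lift away.

Emit:
arm_command(rows="0 0 0 -0.07 0 0 -1; 0 0 0 0 0 0 -0.6; 0 0 0 0 0 0 -0.4; 0 0 0 0 0 0 -0.2; 0 0 0 0 0 0 -0.1; 0 0 0 0 0 0 -0.1")

```text
time_s: 19.15
position: [455.5, 128.9, 105.4]
tcp_rot: [0.195, 1.563, -0.195]
wrist_force: [0.6, -0.1, -0.6]
grip_width: 0.443
```

Emit:
arm_command(rows="0 0 0 -1 0 0 -0.1; 0 0 0 -2 0 0 -0.1; 0 0 0 -3 0 0 -0.1; 0 0 0 -3 0 0 -0.1; 0 0 0 -3 0 0 -0.1; 0 0 0 0 3 0 -0.1; 0 0 0 0 3 0 -0.1; 0 0 0 0 3 0 -0.1; 0 0 0 0 0 0 -0.1")

```text
time_s: 20.05
position: [478.8, 219.0, 226.2]
tcp_rot: [0.194, 1.561, -0.19]
wrist_force: [-0.7, -0.5, -0.5]
grip_width: 0.448
```

Run:
```python
from h import *
p=arm.capture("wrist");s=arm.capture("scene");t=arm.capture("top")
st=arm.state();print(st["time_s"],st["position"].round(1),st["wrist_force"].round(1),st["grip_width"])
o=[]
for th,z in (("pin_head",80),("clip_grip",134),("clip",80),("tape",0),("candle",0),("spice_jar",0)):
  for nm,q in(("w",p),("s",s),("t",t)):
    for r in arm.tip_of(th,q)[:1]:print(nm,th,round(r["p"],2),atz(q,r["uv"],z).round(1))
c=proj(s,[456,128.8,105]).astype(int);o=c-[35,40]
print("expected comp",[(z,n,((proj(s,np.array([456,128.8,z])+n*np.array([.9694,-.2455,0]))-o)*8).round().tolist()) for z,n in ((58,0),(89,0),(116,0),(146,0),(59,14),(146,-13),(116,-13))])
f=lambda im,o:cv2.resize(im[o[1]:o[1]+74,o[0]:o[0]+50],(400,592),interpolation=cv2.INTER_CUBIC)
c=proj(p,[456,128.8,110]).astype(int);print(c)
cv2.imwrite("pics/i9.png",np.hstack([f(s["frame"],o),f(p["frame"],np.clip(c-[25,37],0,[460,310]))]))
```

```text
20.2 [477.6 215.6 225.8] [-0.5 -0.1 -0.3] 0.45190567081346367
w pin_head 0.68 [436.2  58.   80. ]
s pin_head 0.62 [435.9  67.   80. ]
t pin_head 0.4 [448.7  50.7  80. ]
w clip_grip 0.81 [460.4 128.3 134. ]
s clip_grip 0.54 [451.9 126.6 134. ]
w clip 0.61 [456.6 127.8  80. ]
s clip 0.57 [449.2 124.7  80. ]
s tape 0.87 [322.1 205.5   0. ]
t tape 0.82 [320.8 203.1   0. ]
w candle 0.62 [586.5 256.3   0. ]
s candle 0.43 [581.6 249.5   0. ]
s spice_jar 0.7 [371.8 -99.2   0. ]
t spice_jar 0.8 [ 369.9 -103.3    0. ]
expected comp [(58, 0, [278.0, 465.0]), (89, 0, [280.0, 371.0]), (116, 0, [282.0, 287.0]), (146, 0, [284.0, 189.0]), (59, 14, [315.0, 441.0]), (146, -13, [247.0, 207.0]), (116, -13, [246.0, 305.0])]
[152 190]
```

View pics/i9.png

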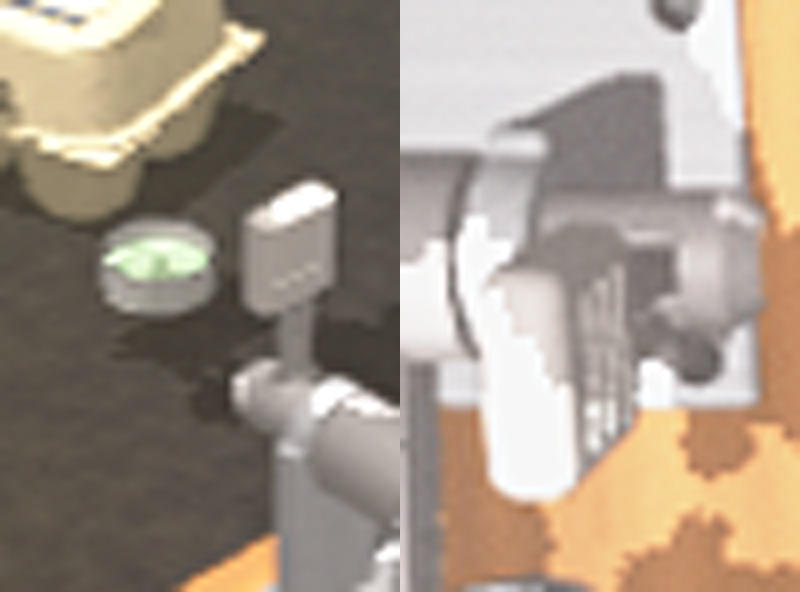

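The clip stands alone and upright. The grip's left edge runs from (245,210) to (245,305) composite, and the seated pose predicts (247,207) to (246,305). The pin head is still home at u ≈ 163. Handing in.

```bash
python3 -c "
from plant import arm
print(arm.close_job()); s=arm.state(); print(s['time_s'],s['wrist_force'].round(1))"
```

```text
the job is handed in; nothing more can be done
None
the job is handed in; nothing more can be done
```

The pin is fully home and the R-clip is seated upright in its cross hole, released, with the arm clear. I handed the job in at about 20 s of the 51 s allowed.

**What I did**
- **Pin:** I pushed it by its head at about 5.5 N until it stopped hard at about 26 N.
- **Hole:** I found it with the wrist camera, about 3 mm past `hole_mark`. The pin's end, 13 mm further on, agreed with that.
- **Clip:** The leg went into the hole on the first try with no contact force. The bow then rode over the pin (the highest reading was 6.5 N) and sprung back. A light probe met resistance (3.8 N) just past the seat. I backed off 0.7 mm before letting go.

**Last checks**
- **Clip position:** In the final scene picture the clip stands upright, with its grip within about 3 enlarged pixels (under 1 mm) of the seated position.
- **Pin head:** The wrist camera puts it at the home position to about 1 mm. The scene and top cameras disagreed with that by up to about 14 mm, with weaker detections.
- **Bystanders:** Nothing touched them. The network estimates of tape, candle and jar scattered by roughly 5 to 15 mm, so small shifts can't be ruled out by measurement. The bow's opening could only be judged from the force.

**What disagreed:** The fingertips appeared 12–16 mm behind the TCP, not 8 mm ahead as stated. My first push therefore passed over the head without touching it, and I repeated it 20 mm lower.

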